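# Scrub out the aquarium siphon tube

## Robot

A 7-joint arm with a two-finger parallel gripper is mounted at the origin on the work surface. World frame = base frame: x ahead of the robot, y to its left, z up, the work surface at z = 0. Lengths are in mm, angles in rad, forces in N, time in s.
With the tool pointing down it reaches from about 350 to 900 mm from the base axis. Payload 7.2 kg.
Tool frame: the origin (TCP) lies at the very end of the fingers, on their centre line; the grasp point (between the pads) lies 19 mm behind it (manip.grasp_offset is the distance from the TCP to the grasp point, in mm); x points along the fingers, z is the direction in which the jaws open and shut, and the axes are right-handed (so a half turn about x gives the same grasp; the last joint's range is limited). The gripper opens to 85 mm and grips with 20 to 120 N. Pads are 22 mm wide; open, the fingers measure 114 mm over their backs; the gripper's body (76 mm by 85 mm) begins 54 mm behind the grasp point. The pads swing forward as they close: fully open they stand 13 mm farther back than shut.
Start: joints at [1.274, 0.411, -0.013, 1.596, 0.006, 1.134, -0.082], TCP at [141.743, -608.718, 231.297] pointing down, gripper open.
Joint ranges: [-2.95, 2.95], [-0.29, 1.99], [-1.47, 1.44], [0.14, 2.54], [-1.03, 4.17], [0.13, 1.85], [-2.86, 2.86]. Speed limits (rad/s): [2.39, 2.39, 3.01, 3.01, 3.14, 3.14, 3.14].

## Interface

Orientations are given as [roll, pitch, yaw] about the fixed x, y, z axes, in that order (R = Rz(yaw) Ry(pitch) Rx(roll)).
In Python, from cell import manip gives the robot as it stands.
- The arm moves only by the tool arm_command, never from a script. Its argument "steps" is a list of rows, each an object with "claw": the finger opening in mm, from 0 to 85.4; "travel": the shift along the world's x, y, z in mm, a list of three; "spin": the turn about the world's z in degrees. A call has 1 to 12 rows; each row shifts and turns the pose as measured when the row begins; what a row does not reach is not made up. A row lasts 1/8 s, in which the tool goes at most 62.5 mm and 10.7 degrees, less where a joint would pass 70% of its speed; a pose out of reach is approached as far as the arm can. A call with a gripper value outside its range is refused whole. The fingers move at their own pace and stop on an object; "newtons" is the grip in N (left out, the last holds). Time passes only in rows, so rows that do not move let the fingers close. It gives the time, the measured TCP pose, the force and the opening at its end, in the units of the state.
- manip.read_state(): the state, without advancing time (a new reading comes with each control period).
- manip.grab_frame(name): name is "scene" or "top"; returns the picture (480x640x3 uint8, red, green, blue); there is no depth.
- manip.camera_info(name): a dict with "intrinsics" (3x3 intrinsics, pixels), "k1" (the pictures are not rectified: a ray, as slopes to the right and down, at radius r is drawn at 1 + k1 r^2 times it, then the intrinsics apply), "rvec" (rotation vector, rad) and "tvec" (3), from world to camera coordinates, as OpenCV has them. Camera axes: x right, y down, z forward; pixel columns grow to the right and rows downward; lengths in mm; the calibration is good to about 2 mm. A picture is of the moment at which its call begins. camera_info takes no time and is no camera call.
- manip.hand_in(): hands the job in, once; it reports no verdict.
The state is a dict: "time": time; "joint_positions": joint angles; "qvel": joint speeds; "tau": joint torques, N m; "tcp_pos": TCP position; "tool_rot": TCP orientation; "force": force on the tool from outside, world axes, zero at the start; "ft_torque": the same for the moment, N m; "width": finger opening in mm.
Only numpy, scipy, OpenCV 4.12 (cv2) and the standard library are available. Lean on these libraries where they do the work, as an engineer would, in place of code of your own. Each camera call takes 0.05 s, during which the arm holds its last target.

## Task

Scrub the inside of the tilted blue siphon tube with the slim green brush: three full strokes, each time down until you feel the sprung foot valve give a few millimetres, without ramming it to its stop, and between strokes back up until the tip is about 2 cm below the mouth, still inside the tube. Then lower the brush all the way down into the holder it came from before letting go, so that it stands there upright. Leave the wide red brush and everything else on the counter alone.

Things in the scene. Friction and masses are not known exactly. Their poses are not given: they have to be found in the camera images.
- slim_brush: slim tube brush, 205 mm long, 90 g, standing head down in its white holder. Origin: centre of the flat end of its head, +z along the shaft to the handle. Green bristles (soft, 31 mm across, no resistance) around a stiff core 24 mm across, z = 0 to 60 mm; steel shaft 10 mm across; round green handle 18 mm across from z = 125 to 205 mm: grip it from above, along the shaft
- slim_brush_tip (a point): tip of the slim brush: the same point as its origin, centre of the flat end of the head
- slim_holder: fixed white ceramic cup the slim brush stands in: origin at the counter, inner floor 6 mm above it, rim 70 mm above it, bore 34 mm, outside 40 mm, foot 84 mm across
- siphon_tube: blue opaque siphon tube, outside 40 mm, bore 32 mm, 130 mm long, fixed in a white rack, leaning 0.35 rad (20 degrees) from vertical, mouth towards the robot. Origin: centre of its closed lower end; +z runs up the bore to the open mouth at z = 130 mm. The face of the orange sprung foot valve inside lies 60 to 95 mm below the mouth, different each time: it must be felt
- foot_valve (a joint): travel in m of the sprung orange foot valve, a disc 28 mm across in the bore, along the tube's axis: 0 at rest, grows as it is pushed deeper, hard stop at 0.016 (the last 1.5 mm are forbidden). The spring gives from about 1.5 N and takes 0.35 N more per mm (about 2.5 N at 3 mm, 6.5 N at 14.5 mm)
- wide_brush: wide brush with black bristles 49 mm across and a red handle, 205 mm tall, standing in the other white cup; too wide for the tube; origin at its lower end
- flake_tin: capped green flake tin, 66 mm across, 95 mm tall, origin at the centre of its underside
- feeding_ring: yellow plastic feeding ring, 84 mm across, 10 mm thick, lying flat, origin at the centre of its underside
- spoon: silver spoon, 160 mm long, lying on the counter between robot and tube, along its own x
- test_tube: slim glass test tube in a wooden stand 70 mm square, 137 mm tall, origin at the centre of its underside
Mind the look-alikes: they are no part of the job. Leave any pink look-alike of the slim_holder alone.

How it is judged:
By the outcome, as a careful person would: the job done as asked, in the order asked, and still so for the second after the job is handed in, with the robot touching nothing.
It also fails if it takes over 64 s, if anything falls off the work surface, if the arm or the gripper's body presses on something with over 40 N, if the wrist force passes 120 N, or if a joint passes its speed limit or range.

## Working session

There is one attempt and no reset: what is moved stays moved. The work goes in short steps, Python scripts to look and compute and a tool call to move; the robot and the scene stay as the last step left them, time stands still between calls to the robot, and variables do not carry over. Pictures are saved under pics/ and viewed, and the job is handed in when it is done.

Besides the shell and the picture viewer there is one more tool, called after "Call:" by a JSON object that holds its "op" and its "data", one argument or row to a line. arm_command: Moves the arm, as the interface text tells. Its arguments: {"type":"object","properties":{"steps":{"type":"array","items":{"type":"object","properties":{"claw":{"type":"number"},"travel":{"type":"array","items":{"type":"number"}},"spin":{"type":"number"}}}},"newtons":{"type":"number"}},"required":["steps"]}

```bash
ls; mkdir -p pics
python3 - <<'E'
from cell import manip
import cv2
for n in ("scene","top"):
    f=manip.grab_frame(n); cv2.imwrite(f"pics/{n}0.png",f[:,:,::-1]); print(n,manip.camera_info(n))
print(manip.read_state(), manip.grasp_offset)
E
```

```text
pics
scene {'intrinsics': array([[531.82463539,   0.        , 312.08696796],
       [  0.        , 531.82463539, 235.2318338 ],
       [  0.        ,   0.        ,   1.        ]]), 'k1': -0.1617669280953695, 'rvec': array([ 1.38342335,  2.1628168 , -0.89250718]), 'tvec': array([ 270.95125303, -312.15289948, 1635.087274  ])}
top {'intrinsics': array([[511.47769365,   0.        , 326.6186322 ],
       [  0.        , 511.47769365, 244.62537566],
       [  0.        ,   0.        ,   1.        ]]), 'k1': -0.03418188642902121, 'rvec': array([ 2.11994742, -2.13536222,  0.14315885]), 'tvec': array([ -4.21200744, 586.21338473, 966.00262811])}
{'time': 0.1, 'joint_positions': array([ 1.27380581,  0.41184718, -0.01272236,  1.59696822,  0.00560094,
        1.1343046 , -0.08221677]), 'qvel': array([ 0.0006391 , -0.00408125,  0.00076417, -0.00156797,  0.00154494,
        0.00088111,  0.00026446]), 'tau': array([ 3.74835261e-03, -6.01826048e+01,  6.85101505e-01, -3.00089872e+01,
        1.42413389e-02,  6.37643112e-03,  3.83359213e-05]), 'tcp_pos': array([ 141.61497531, -608.27856442,  230.51689775]), 'tool_rot': array([-3.07306789,  1.5693046 ,  1.86812897]), 'force': array([-0.1971979 ,  0.24379815, -0.04620931]), 'ft_torque': array([ 0.0473476 ,  0.02200473, -0.03219152]), 'width': 85.22090017283918} 18.700000000000003
```

View pics/scene0.png

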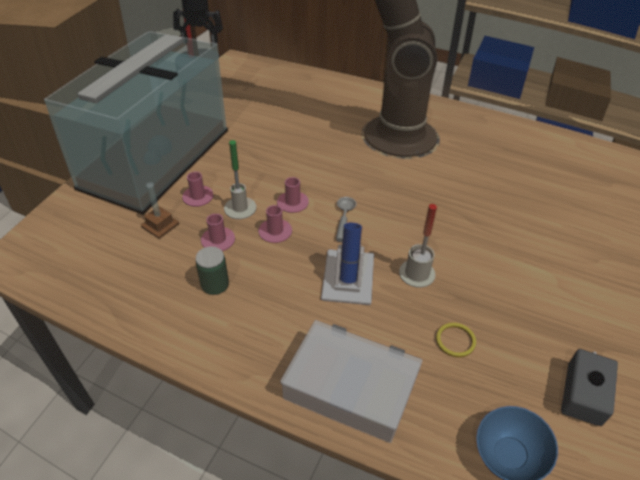

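View pics/top0.png

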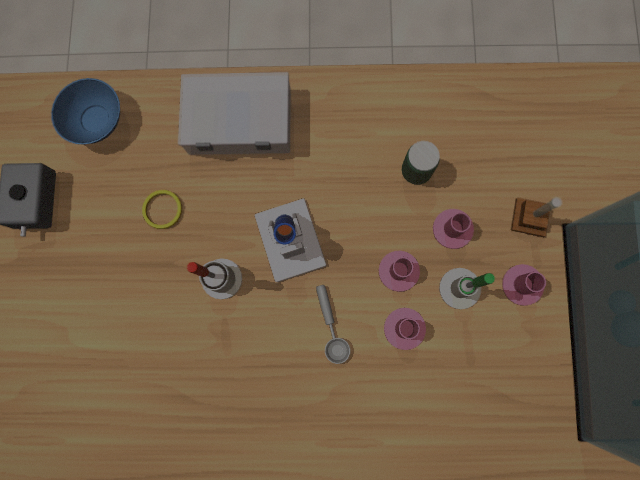

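Possible confusions for the brush and its holder: the slim green brush in the white cup (top 487,280; scene 234,155) is what I want. The wide red brush in its white cup is at top 197,268, and the pink cups are at top 459,224, 403,268, 408,328 and 535,282. The green flake tin is at top 421,160. I'll check close crops before measuring.

```bash
cat > h.py <<'E'
import numpy as np, cv2
from cell import manip
C={}
for n in ("scene","top"):
    c=manip.camera_info(n); R=cv2.Rodrigues(np.array(c["rvec"]))[0]; C[n]=(c["intrinsics"],c["k1"],R,np.array(c["tvec"]))
def ray(n,u,v):
    K,k1,R,t=C[n]; p=cv2.undistortPoints(np.array([[[u,v]]],float),K,np.array([k1,0,0,0,0.]))[0,0]
    return -R.T@t, R.T@np.array([p[0],p[1],1.])
def onz(n,u,v,z):
    o,d=ray(n,u,v); return o+d*(z-o[2])/d[2]
def proj(n,P):
    K,k1,R,t=C[n]; P=np.atleast_2d(np.array(P,float)); return cv2.projectPoints(P,cv2.Rodrigues(R)[0],t,K,np.array([k1,0,0,0,0.]))[0][:,0]
def tri(a,b):
    o1,d1=ray("scene",*a);o2,d2=ray("top",*b)
    A=np.stack([d1,-d2],1); s=np.linalg.lstsq(A,o2-o1,rcond=None)[0]
    p,q=o1+s[0]*d1,o2+s[1]*d2; return (p+q)/2,np.linalg.norm(p-q)
def crop(f,x,y,w,h,s,out):
    cv2.imwrite(out,cv2.resize(f[y:y+h,x:x+w,::-1],None,fx=s,fy=s,interpolation=cv2.INTER_CUBIC))
E
python3 - <<'E'
import cv2,numpy as np
from h import crop
t=cv2.imread("pics/top0.png")[:,:,::-1]; s=cv2.imread("pics/scene0.png")[:,:,::-1]
def g(f,x,y,w,h,k): return cv2.resize(f[y:y+h,x:x+w,::-1],None,fx=k,fy=k,interpolation=cv2.INTER_CUBIC)
a=np.hstack([g(t,430,240,80,80,5),g(t,245,190,80,100,4)[:400]]); 
b=np.hstack([g(s,200,130,80,100,4)[:400],g(s,310,190,80,120,5)[:600][:400]]) 
cv2.imwrite("pics/cropt.png",a)
cv2.imwrite("pics/crops.png",np.hstack([g(s,205,130,64,96,6),g(s,315,215,64,96,6)]))
E
```

```text
(no output)
```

View pics/cropt.png

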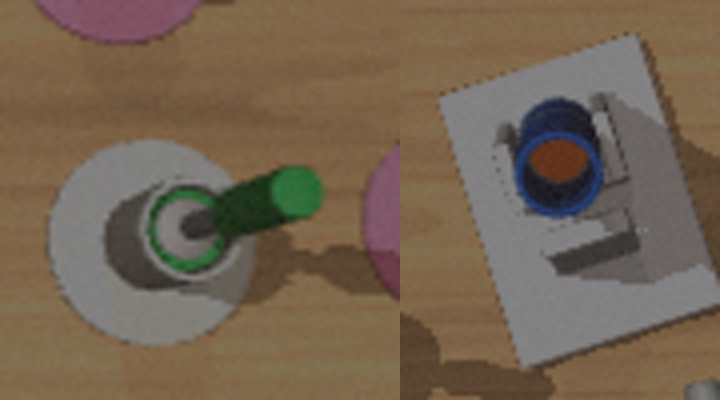

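View pics/crops.png

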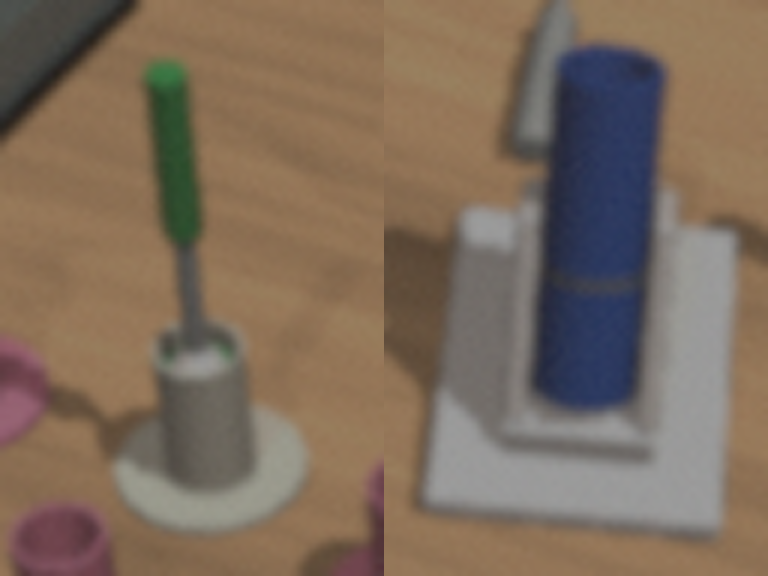

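Run:
```python
from h import *
np.set_printoptions(precision=1,suppress=True)
print("brush top",tri((232.7,142.2),(489.4,278.4)), onz("top",489.4,278.4,211))
print("foot",onz("top",460.4,288.6,5),"rim",onz("top",468,286,70))
# rim in scene crop (200,350)
print("rim tri",tri((205+200/6,130+350/6),(468,286)))
m,e=tri((352.7,226.7),(284.5,233.5)); print("mouth",m,e)
pl=[onz("top",*p,8) for p in [(303,198.2),(255,214.5),(276.2,281.75),(325,266)]]
print(np.array(pl)); 
a=(pl[0]+pl[1])/2-(pl[2]+pl[3])/2; print("long axis deg",np.degrees(np.arctan2(a[1],a[0])))
b=pl[1]-pl[0]; b2=pl[2]-pl[3]; print([np.degrees(np.arctan2(v[1],v[0])) for v in (b,b2)])
```

```text
brush top (array([ 501.6, -277.7,  205.8]), np.float64(2.5232873948195587)) [ 501.7 -277.4  211. ]
foot [ 500.1 -278.1    5. ] rim [ 500.3 -277.4   70. ]
rim tri (array([ 500.2, -277.7,   62.7]), np.float64(3.1950076388682067))
mouth [590.9  65.5 145.8] 1.895723662547452
[[691.   41.3   8. ]
 [657.3 141.4   8. ]
 [516.6  95.7   8. ]
 [548.1  -4.    8. ]]
long axis deg 17.811659584324627
[np.float64(108.60537132895362), np.float64(107.54059974791386)]
```

```bash
cat > fit.py <<'E'
from h import *
from scipy.optimize import minimize
ims={n:cv2.imread(f"pics/{n}0.png") for n in("scene","top")}
roi={"scene":(325,215,60,80),"top":(262,205,46,50)}
M={}
for n,(x,y,w,h) in roi.items():
    im=cv2.resize(ims[n][y:y+h,x:x+w],None,fx=4,fy=4,interpolation=cv2.INTER_CUBIC).astype(int)
    b,g,r=im[...,0],im[...,1],im[...,2]
    m=((b>1.35*g)&(b>r+12)).astype(np.uint8)
    m=cv2.morphologyEx(m,cv2.MORPH_OPEN,np.ones((3,3)))
    if n=="scene": m=cv2.morphologyEx(m,cv2.MORPH_CLOSE,np.ones((13,13)))
    if n=="top":
        c=max(cv2.findContours(m,0,2)[0],key=cv2.contourArea);h_=cv2.convexHull(c);m=m*0;cv2.fillPoly(m,[h_],1)
    M[n]=m
th=np.linspace(0,2*np.pi,60,endpoint=False)
def model(p,n):
    az=p[3];til=.35
    a=np.array([-np.sin(til)*np.cos(az),-np.sin(til)*np.sin(az),np.cos(til)])
    u=np.cross(a,[0,0,1]);u/=np.linalg.norm(u);v=np.cross(a,u)
    c=np.array(p[:3]); ring=20*(np.outer(np.cos(th),u)+np.outer(np.sin(th),v))
    P=np.vstack([c+ring,c-130*a+ring]); q=proj(n,P)
    x,y,w,h=roi[n]; q=(q-[x-.0,y-.0]+.5)*4-.5
    m=np.zeros_like(M[n]); cv2.fillPoly(m,[np.round(cv2.convexHull(q.astype(np.float32))*16).astype(np.int32)],1,shift=4)
    return m
def cost(p): return sum((model(p,n)!=M[n]).sum()/M[n].sum() for n in M)
best=min((minimize(cost,[590.9,65.5,145.8+dz,np.radians(18)+da],method="Nelder-Mead",options=dict(initial_simplex=np.array([590.9,65.5,145.8+dz,.314+da])+np.vstack([np.zeros(4),np.diag([5,5,5,.15])]))) for dz in(-3,0,3) for da in(-.1,0,.1)),key=lambda r:r.fun)
print(best.x,np.degrees(best.x[3]),best.fun,[ (model(best.x,n)!=M[n]).sum()/M[n].sum() for n in M])
o=[]
for n in M: 
    d=np.dstack([M[n]*255,model(best.x,n)*255,M[n]*0]); o.append(cv2.copyMakeBorder(d,0,330-d.shape[0],0,0,0))
cv2.imwrite("pics/fit.png",np.hstack(o))
E
python3 fit.py
```

```text
[5.91966903e+02 6.45178552e+01 1.46898202e+02 4.07597366e-01] 23.35360880075037 0.32490915890952815 [np.float64(0.22217636538726096), np.float64(0.1027327935222672)]
```

View pics/fit.png

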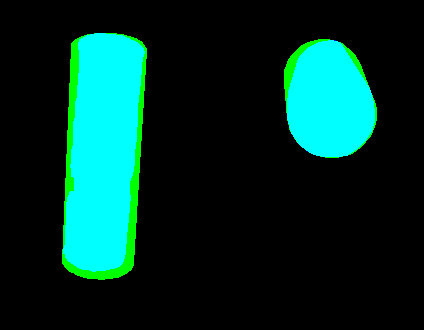

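Run:
```python
from h import *
np.set_printoptions(precision=1,suppress=True)
from scipy.spatial.transform import Rotation as Ro
s=manip.read_state(); R=Ro.from_euler("xyz",s["tool_rot"]).as_matrix(); print(R)
print("jaw az",np.degrees(np.arctan2(R[1,2],R[0,2])))
for p in [(139,207),(78,190),(228,128)]: print("tank base",onz("scene",*p,0))
c=onz("scene",139,207,0)
for z in (150,200,250,300): print(z,proj("scene",[c[0],c[1],z]))
print("tcp",proj("scene",s["tcp_pos"]))
s0=cv2.imread("pics/scene0.png")[:,:,::-1]; crop(s0,40,0,220,220,3,"pics/tank.png")
```

```text
[[-0.   1.   0.2]
 [ 0.   0.2 -1. ]
 [-1.  -0.  -0. ]]
jaw az -76.89027880620694
tank base [ 615.1 -522.9    0. ]
tank base [ 631.4 -730.8    0. ]
tank base [ 194.3 -500.     0. ]
150 [[126.3 161.9]]
200 [[121.7 145.3]]
250 [[117.  127.9]]
300 [[112.2 109.7]]
tcp [[199.6  47.4]]
```

View pics/tank.png

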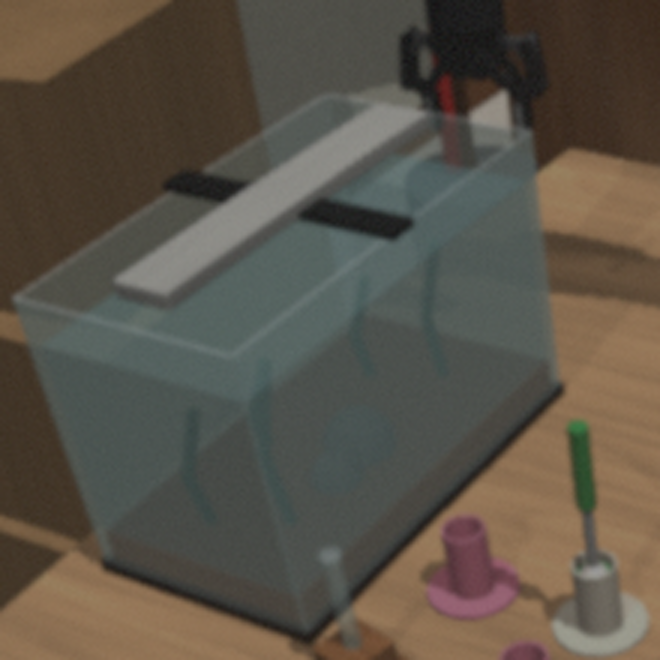

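Call:
{"op": "arm_command", "data": {
  "newtons": 20,
  "steps": [
    {"claw": 85, "travel": [0, 0, 50]},
    {"claw": 85, "travel": [0, 0, 50]},
    {"claw": 85, "travel": [0, 0, 50]},
    {"claw": 85, "travel": [0, 0, 50], "spin": 5},
    {"claw": 85, "travel": [36, 36, 0]},
    {"claw": 85, "travel": [36, 36, 0]},
    {"claw": 85, "travel": [36, 36, 0]},
    {"claw": 85, "travel": [36, 36, 0]},
    {"claw": 85, "travel": [36, 36, 0]},
    {"claw": 85, "travel": [36, 36, 0]},
    {"claw": 85, "travel": [36, 36, 0]},
    {"claw": 85, "travel": [36, 36, 0]}
  ]
}}

```text
validation failed for argument at $.st...
```

Call:
{"op": "arm_command", "data": {
  "newtons": 20,
  "steps": [
    {"claw": 85, "travel": [0, 0, 50], "spin": 0},
    {"claw": 85, "travel": [0, 0, 50], "spin": 0},
    {"claw": 85, "travel": [0, 0, 50], "spin": 0},
    {"claw": 85, "travel": [0, 0, 50], "spin": 5}
  ]
}}

```text
time: 0.6
tcp_pos: [140.6, -604.6, 429.0]
tool_rot: [-3.074, 1.556, 1.956]
force: [0.5, -1.1, -0.3]
width: 85.0
```

Call:
{"op": "arm_command", "data": {
  "steps": [
    {"claw": 85, "travel": [40, 36, 0], "spin": 0},
    {"claw": 85, "travel": [40, 36, 0], "spin": 0},
    {"claw": 85, "travel": [40, 36, 0], "spin": 0},
    {"claw": 85, "travel": [40, 36, 0], "spin": 0},
    {"claw": 85, "travel": [40, 36, 0], "spin": 0},
    {"claw": 85, "travel": [40, 36, 0], "spin": 0},
    {"claw": 85, "travel": [40, 36, 0], "spin": 0},
    {"claw": 85, "travel": [40, 36, 0], "spin": 0},
    {"claw": 85, "travel": [20, 20, 0], "spin": 0}
  ]
}}

```text
time: 1.72
tcp_pos: [485.9, -287.5, 430.5]
tool_rot: [-2.818, 1.558, 2.207]
force: [-1.1, -0.5, 0.1]
width: 85.2
```

Call:
{"op": "arm_command", "data": {
  "steps": [
    {"claw": 85, "travel": [0, 0, 0], "spin": 0},
    {"claw": 85, "travel": [0, 0, 0], "spin": 0}
  ]
}}

```text
time: 1.98
tcp_pos: [486.8, -285.8, 429.5]
tool_rot: [-2.781, 1.556, 2.247]
force: [-0.4, -0.8, -0.7]
width: 84.7
```

```bash
cat >> h.py <<'E'
from scipy.spatial.transform import Rotation as Ro
def st():
    s=manip.read_state(); R=Ro.from_euler("xyz",s["tool_rot"]).as_matrix()
    print("t",round(s["time"],2),"tcp",s["tcp_pos"].round(1),"f",s["force"].round(2),"w",round(s["width"],1),"jaw az",np.degrees(np.arctan2(R[1,2],R[0,2])).round(1),"approach",R[:,0].round(3))
    return s
E
python3 -c "from h import *;st()"
```

```text
t 1.98 tcp [ 486.8 -285.8  429.5] f [-0.39 -0.79 -0.7 ] w 84.7 jaw az -71.9 approach [-0.009  0.011 -1.   ]
```

Call:
{"op": "arm_command", "data": {
  "steps": [
    {"claw": 85, "travel": [7, 4, -50], "spin": 0},
    {"claw": 85, "travel": [7, 4, -50], "spin": 0},
    {"claw": 85, "travel": [0, 0, -50], "spin": 0},
    {"claw": 85, "travel": [0, 0, -40], "spin": 0},
    {"claw": 85, "travel": [0, 0, 0], "spin": 0}
  ]
}}

```text
time: 2.6
tcp_pos: [495.3, -285.2, 235.6]
tool_rot: [-2.57, 1.56, 2.447]
force: [0.9, -0.1, 0.2]
width: 84.9
```

```bash
python3 -c "from h import *;st()"
```

```text
t 2.6 tcp [ 495.3 -285.2  235.6] f [ 0.88 -0.06  0.2 ] w 84.9 jaw az -72.6 approach [-0.008  0.007 -1.   ]
```

Call:
{"op": "arm_command", "data": {
  "steps": [
    {"claw": 85, "travel": [5, 8, 0], "spin": 0},
    {"claw": 85, "travel": [0, 0, 0], "spin": 0}
  ]
}}

```text
time: 2.85
tcp_pos: [501.5, -278.5, 239.1]
tool_rot: [-2.692, 1.564, 2.322]
force: [0.3, -0.4, -0.9]
width: 84.9
```

Run:
```python
from h import *
st()
f=manip.grab_frame("scene"); crop(f,170,60,110,130,4.5,"pics/pre_s.png")
```

```text
t 2.85 tcp [ 501.5 -278.5  239.1] f [ 0.29 -0.35 -0.89] w 84.9 jaw az -72.7 approach [-0.004  0.005 -1.   ]
```

View pics/pre_s.png

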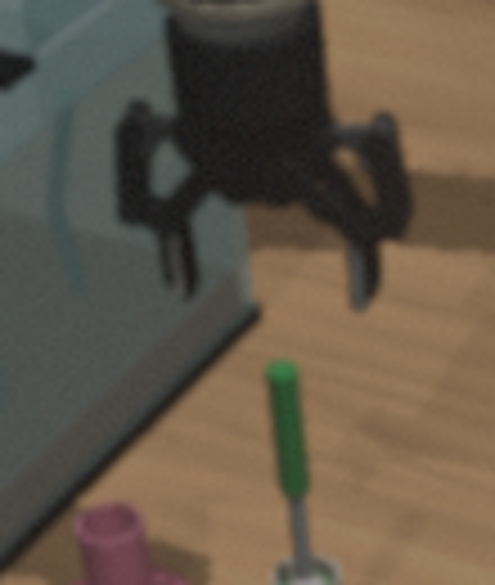

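The crop shows the open fingers (near 185,280 and 360,290) straddling the axis of the green handle (283,370). I'll descend now.

Call:
{"op": "arm_command", "data": {
  "steps": [
    {"claw": 85, "travel": [0, 0, -30], "spin": 0},
    {"claw": 85, "travel": [0, 0, -30], "spin": 0},
    {"claw": 85, "travel": [0, 0, -15], "spin": 0},
    {"claw": 85, "travel": [0, 0, 0], "spin": 0},
    {"claw": 85, "travel": [0, 0, 0], "spin": 0}
  ]
}}

```text
time: 3.52
tcp_pos: [505.1, -281.3, 169.6]
tool_rot: [0.898, 1.564, -0.371]
force: [0.3, -0.6, 0.0]
width: 85.3
```

```bash
python3 -c "from h import *;st()"
```

```text
t 3.52 tcp [ 505.1 -281.3  169.6] f [ 0.29 -0.57  0.03] w 85.3 jaw az -72.7 approach [ 0.006 -0.002 -1.   ]
```

Call:
{"op": "arm_command", "data": {
  "steps": [
    {"claw": 85, "travel": [-4, 3, -10], "spin": 0},
    {"claw": 85, "travel": [0, 0, 0], "spin": 0}
  ]
}}

```text
time: 3.78
tcp_pos: [501.5, -278.4, 160.5]
tool_rot: [0.861, 1.562, -0.408]
force: [-0.3, -0.1, -0.2]
width: 84.7
```

Run:
```python
from h import *
for i in range(3): st()
```

```text
t 3.77 tcp [ 501.5 -278.4  160.5] f [-0.28 -0.07 -0.2 ] w 84.7 jaw az -72.8 approach [ 0.008 -0.004 -1.   ]
t 3.77 tcp [ 501.5 -278.4  160.5] f [-0.28 -0.07 -0.2 ] w 84.7 jaw az -72.8 approach [ 0.008 -0.004 -1.   ]
t 3.77 tcp [ 501.5 -278.4  160.5] f [-0.28 -0.07 -0.2 ] w 84.7 jaw az -72.8 approach [ 0.008 -0.004 -1.   ]
```

Call:
{"op": "arm_command", "data": {
  "newtons": 25,
  "steps": [
    {"claw": 10, "travel": [0, 0, 0], "spin": 0},
    {"claw": 10, "travel": [0, 0, 0], "spin": 0},
    {"claw": 10, "travel": [0, 0, 0], "spin": 0},
    {"claw": 10, "travel": [0, 0, 0], "spin": 0},
    {"claw": 10, "travel": [0, 0, 0], "spin": 0},
    {"claw": 10, "travel": [0, 0, 0], "spin": 0}
  ]
}}

```text
time: 4.53
tcp_pos: [501.9, -278.5, 161.2]
tool_rot: [0.868, 1.561, -0.402]
force: [0.2, 0.9, 0.5]
width: 17.2
```

Run:
```python
from h import *
st()
```

```text
t 4.53 tcp [ 501.9 -278.5  161.2] f [0.19 0.88 0.5 ] w 17.2 jaw az -72.8 approach [ 0.009 -0.004 -1.   ]
```

Call:
{"op": "arm_command", "data": {
  "steps": [
    {"claw": 10, "travel": [0, 0, 25], "spin": 0},
    {"claw": 10, "travel": [0, 0, 40], "spin": 0},
    {"claw": 10, "travel": [0, 0, 40], "spin": 0},
    {"claw": 10, "travel": [0, 0, 40], "spin": 0},
    {"claw": 10, "travel": [0, 0, 40], "spin": 0},
    {"claw": 10, "travel": [0, 0, 0], "spin": 0},
    {"claw": 10, "travel": [0, 0, 0], "spin": 0}
  ]
}}

```text
time: 5.4
tcp_pos: [499.7, -277.8, 349.7]
tool_rot: [0.877, 1.565, -0.393]
force: [-0.3, 0.5, -1.2]
width: 17.3
```

Run:
```python
from h import *
st()
f=manip.grab_frame("scene"); crop(f,170,20,130,200,3,"pics/l_s.png")
```

```text
t 5.4 tcp [ 499.7 -277.8  349.7] f [-0.33  0.49 -1.18] w 17.3 jaw az -72.7 approach [ 0.005 -0.002 -1.   ]
```

View pics/l_s.png

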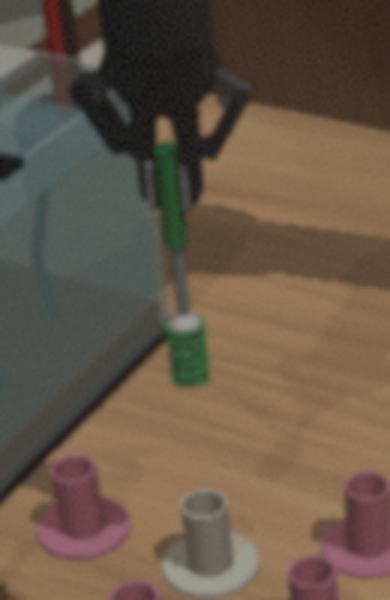

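The lift worked: the brush hangs straight in the jaws, head at crop (188,350), and the white cup is empty at (207,530). Next I'll carry it to above the tube mouth.

Call:
{"op": "arm_command", "data": {
  "steps": [
    {"claw": 10, "travel": [5, 20, 0], "spin": 0},
    {"claw": 10, "travel": [10, 38, 0], "spin": 0},
    {"claw": 10, "travel": [10, 38, 0], "spin": 0},
    {"claw": 10, "travel": [10, 38, 0], "spin": 0},
    {"claw": 10, "travel": [10, 38, 0], "spin": 0},
    {"claw": 10, "travel": [10, 38, 0], "spin": 0},
    {"claw": 10, "travel": [10, 38, 0], "spin": 0},
    {"claw": 10, "travel": [10, 38, 0], "spin": 0},
    {"claw": 10, "travel": [10, 38, 0], "spin": 0},
    {"claw": 10, "travel": [5, 18, 0], "spin": 0},
    {"claw": 10, "travel": [0, 0, 0], "spin": 0},
    {"claw": 10, "travel": [0, 0, 0], "spin": 0}
  ]
}}

```text
time: 6.95
tcp_pos: [584.9, 89.8, 338.8]
tool_rot: [-2.218, 1.557, 2.805]
force: [0.2, -0.7, -1.0]
width: 17.3
```

Run:
```python
from h import *
st()
```

```text
t 6.95 tcp [584.9  89.8 338.8] f [ 0.16 -0.73 -1.01] w 17.3 jaw az -72.2 approach [-0.013  0.004 -1.   ]
```

Call:
{"op": "arm_command", "data": {
  "steps": [
    {"claw": 10, "travel": [4, -12, -5], "spin": 0},
    {"claw": 10, "travel": [4, -12, -5], "spin": 0},
    {"claw": 10, "travel": [0, 0, 0], "spin": 0},
    {"claw": 10, "travel": [0, 0, 0], "spin": 0}
  ]
}}

```text
time: 7.45
tcp_pos: [593.5, 58.5, 327.9]
tool_rot: [-2.046, 1.558, 2.969]
force: [0.2, -0.4, -0.4]
width: 17.4
```

Run:
```python
from h import *
st()
f=manip.grab_frame("scene"); g=manip.grab_frame("top")
cv2.imwrite("pics/m.png",np.hstack([cv2.resize(f[130:290,300:400,::-1],None,fx=3.7,fy=3.7,interpolation=2),cv2.resize(g[150:310,230:340,::-1],None,fx=3.7,fy=3.7,interpolation=2)]))
```

```text
t 7.45 tcp [593.5  58.5 327.9] f [ 0.2  -0.44 -0.39] w 17.4 jaw az -72.7 approach [-0.013  0.002 -1.   ]
```

View pics/m.png

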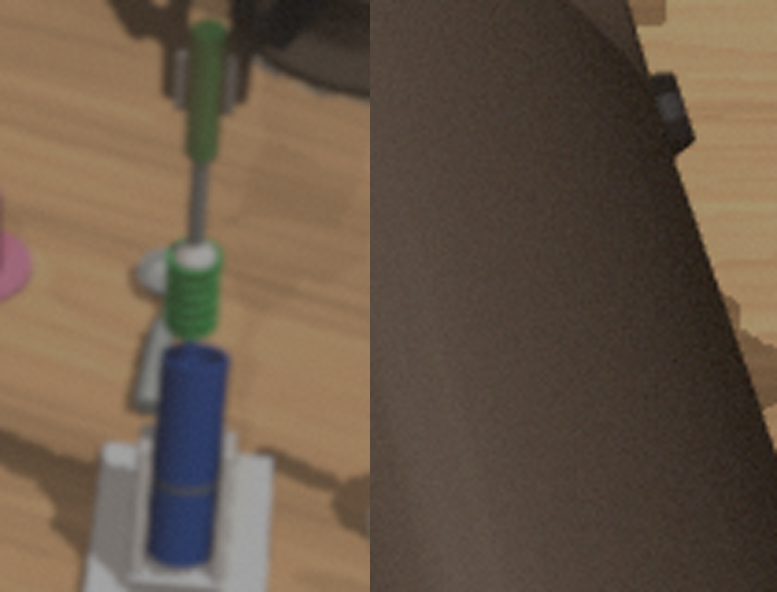

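Call:
{"op": "arm_command", "data": {
  "steps": [
    {"claw": 10, "travel": [1, 6, -5], "spin": 0},
    {"claw": 10, "travel": [0, 0, 0], "spin": 0},
    {"claw": 10, "travel": [0, 0, 0], "spin": 0}
  ]
}}

```text
time: 7.92
tcp_pos: [594.4, 66.7, 322.8]
tool_rot: [-2.088, 1.558, 2.929]
force: [0.3, -0.1, -0.8]
width: 17.3
```

```bash
cat >> h.py <<'E'
L=155.
def tip(s):
    R=Ro.from_euler("xyz",s["tool_rot"]).as_matrix(); return s["tcp_pos"]+R[:,0]*L
M=np.array([591.5,65,146.]); AZ=np.radians(18); AX=np.array([-np.sin(.35)*np.cos(AZ),-np.sin(.35)*np.sin(AZ),np.cos(.35)])
def view(name,x,y,w,h,k,pts=()):
    f=manip.grab_frame("scene")
    im=cv2.resize(f[y:y+h,x:x+w,::-1],None,fx=k,fy=k,interpolation=cv2.INTER_CUBIC)
    for P in pts:
        q=(proj("scene",P)[0]-[x,y]+.5)*k-.5; cv2.drawMarker(im,tuple(int(v) for v in q),(0,255,255),1,12,1)
    cv2.imwrite(name,im)
E
python3 - <<'E'
from h import *
s=st(); print(tip(s))
view("pics/m2.png",310,130,80,150,4,[tip(s),s["tcp_pos"]+[0,0,50],M,M-130*AX])
E
```

```text
t 7.92 tcp [594.4  66.7 322.8] f [ 0.28 -0.06 -0.77] w 17.3 jaw az -72.5 approach [-0.012  0.003 -1.   ]
[592.4952054   67.11826365 167.8304313 ]
```

View pics/m2.png

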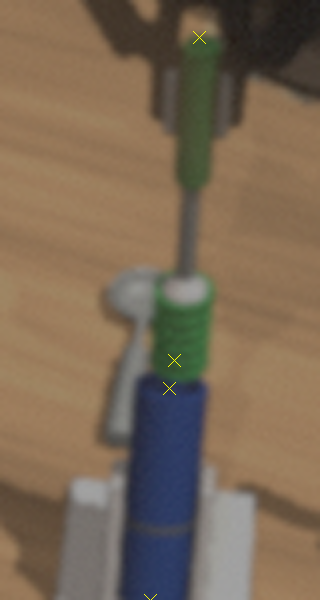

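Run:
```python
from h import *
s=manip.read_state()
view("pics/m3.png",335,190,40,60,10,[])
R=Ro.from_euler("xyz",s["tool_rot"]).as_matrix()
t=tip(s)
for P in (t, t-R[:,0]*60, t-R[:,0]*125,t-R[:,0]*205, M): print(((proj("scene",P)[0]-[335,190]+.5)*10).round())
for d in np.eye(3)*10: print((proj("scene",M+d)-proj("scene",M))*10)
view("pics/m4.png",335,130,40,60,10,[])
```

```text
[189. 303.]
[205.  89.]
[ 223. -163.]
[ 248. -503.]
[174. 372.]
[[-17.350636    29.71464952]]
[[43.76236429 13.86549834]]
[[  2.83465668 -34.02979839]]
```

View pics/m3.png

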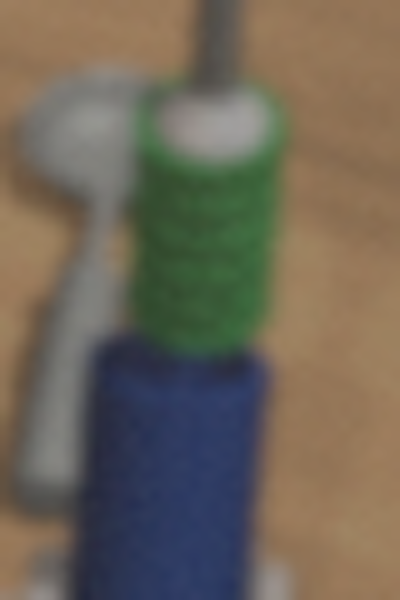

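View pics/m4.png

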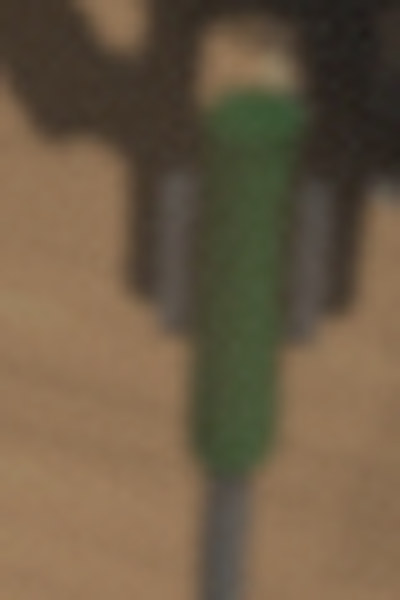

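Run:
```python
from h import *
print("bias", np.array([232.7,142.2])-proj("scene",[501.,-277.6,211]), np.array([205+200/6,130+350/6])-proj("scene",[500.5,-277.6,70]))
b=np.array([.8,1.8])
for bb in (b*.7,b,b*1.3):
    print(tri(np.array((352.7,226.7))-bb,(284.5,233.5)))
# plate / foot checks in both: tin etc skip
```

```text
bias [[0.53815327 2.08447487]] [[0.89187631 2.27182457]]
(array([590.518786  ,  64.57710025, 148.82673341]), np.float64(0.6207143794608125))
(array([590.37462926,  64.18129984, 150.11880602]), np.float64(0.07544868188847745))
(array([590.23085566,  63.78605862, 151.4097529 ]), np.float64(0.46911892708584063))
```

Call:
{"op": "arm_command", "data": {
  "steps": [
    {"claw": 10, "travel": [-0.5, -2.5, 0], "spin": 0},
    {"claw": 10, "travel": [0, 0, 0], "spin": 0},
    {"claw": 10, "travel": [0, 0, -6], "spin": 0},
    {"claw": 10, "travel": [0, 0, 0], "spin": 0}
  ]
}}

```text
time: 8.57
tcp_pos: [593.9, 63.3, 316.5]
tool_rot: [-2.067, 1.558, 2.95]
force: [0.2, 0.9, -0.8]
width: 17.2
```

```bash
sed -i 's/^M=np.array(\[591.5,65,146.\])/M=np.array([590.4,64.2,150.])/' h.py
python3 - <<'E'
from h import *
s=st(); print(tip(s)-M)
E
```

```text
t 8.57 tcp [593.9  63.3 316.5] f [ 0.15  0.9  -0.84] w 17.2 jaw az -72.6 approach [-0.012  0.002 -1.   ]
[ 1.55775946 -0.51104053 11.47307654]
```

Call:
{"op": "arm_command", "data": {
  "steps": [
    {"claw": 10, "travel": [0, 0.5, -7], "spin": 0},
    {"claw": 10, "travel": [0, 0, -6], "spin": 0},
    {"claw": 10, "travel": [0, 0, 0], "spin": 0}
  ]
}}

```text
time: 8.95
tcp_pos: [593.7, 63.9, 302.2]
tool_rot: [-2.058, 1.558, 2.959]
force: [-0.3, -0.1, -0.1]
width: 17.4
```

Run:
```python
from h import *
s=st(); print(tip(s)-M)
```

```text
t 8.95 tcp [593.7  63.9 302.2] f [-0.28 -0.11 -0.13] w 17.4 jaw az -72.6 approach [-0.013  0.002 -1.   ]
[ 1.32784567  0.02417429 -2.82958821]
```

Call:
{"op": "arm_command", "data": {
  "steps": [
    {"claw": 10, "travel": [0, 0, -6], "spin": 0},
    {"claw": 10, "travel": [0, 0, -4], "spin": 0},
    {"claw": 10, "travel": [0, 0, 0], "spin": 0}
  ]
}}

```text
time: 9.32
tcp_pos: [593.7, 63.9, 291.4]
tool_rot: [-2.062, 1.558, 2.955]
force: [-0.6, 0.6, -0.8]
width: 17.3
```

Run:
```python
from h import *
s=st(); print(tip(s)-M)
view("pics/e1.png",320,130,60,150,4,[M])
```

```text
t 9.32 tcp [593.7  63.9 291.4] f [-0.56  0.59 -0.84] w 17.3 jaw az -72.6 approach [-0.013  0.002 -1.   ]
[  1.3198481    0.10738383 -13.55508638]
```

View pics/e1.png

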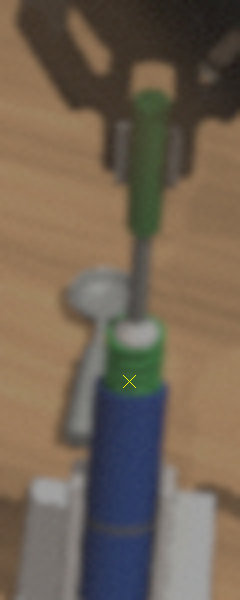

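Call:
{"op": "arm_command", "data": {
  "steps": [
    {"claw": 10, "travel": [-7, -2.2, -2], "spin": 0},
    {"claw": 10, "travel": [-7, -2.2, -2], "spin": 0},
    {"claw": 10, "travel": [0, 0, 0], "spin": 0}
  ]
}}

```text
time: 9.75
tcp_pos: [580.3, 59.8, 288.8]
tool_rot: [-2.296, 1.562, 2.721]
force: [0.5, -0.1, -1.2]
width: 17.4
```

Run:
```python
from h import *
s=st(); print(tip(s)-M)
view("pics/e2.png",320,130,60,150,4,[M])
```

```text
t 9.75 tcp [580.3  59.8 288.8] f [ 0.48 -0.13 -1.21] w 17.4 jaw az -72.5 approach [-0.008  0.004 -1.   ]
[-11.38341498  -3.79414041 -16.15329556]
```

View pics/e2.png

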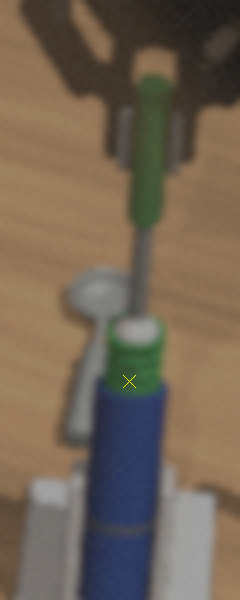

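Call:
{"op": "arm_command", "data": {
  "steps": [
    {"claw": 10, "travel": [-7, -2.2, -3], "spin": 0},
    {"claw": 10, "travel": [-7, -2.2, -3], "spin": 0},
    {"claw": 10, "travel": [-5, -1.6, -2], "spin": 0},
    {"claw": 10, "travel": [0, 0, 0], "spin": 0}
  ]
}}

```text
time: 10.3
tcp_pos: [560.5, 53.6, 280.8]
tool_rot: [-2.416, 1.563, 2.601]
force: [1.3, 1.6, 0.1]
width: 17.2
```

```bash
cat >> h.py <<'E'
def axst(s):
    # grasp point relative to tube axis; if brush on-axis
    G=s["tcp_pos"]-Ro.from_euler("xyz",s["tool_rot"]).as_matrix()[:,0]*19
    r=G-M; al=r@AX; u=np.array([-np.cos(AZ),-np.sin(AZ),0]); w=np.cross(AX,u); w/=np.linalg.norm(w); v=np.cross(w,AX)
    print("G along axis",al.round(1),"depth~",(174-al).round(1),"off lean",(r@v).round(1),"side",(r@w).round(1),"f along axis",(s["force"]@AX).round(2))
E
python3 - <<'E'
from h import *
s=st(); axst(s)
view("pics/e3.png",320,130,60,150,4,[M])
E
```

```text
t 10.3 tcp [560.5  53.6 280.8] f [1.33 1.63 0.14] w 17.2 jaw az -72.5 approach [-0.006  0.004 -1.   ]
G along axis 151.6 depth~ 22.4 off lean -21.7 side 0.9 f along axis -0.47
```

View pics/e3.png

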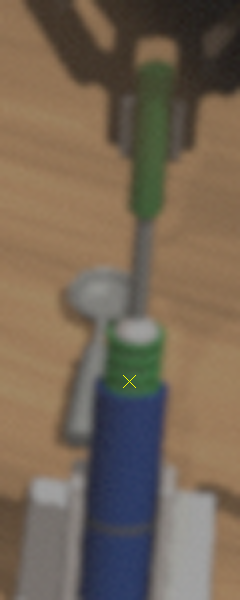

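Call:
{"op": "arm_command", "data": {
  "steps": [
    {"claw": 10, "travel": [-6, -2, -3], "spin": 0},
    {"claw": 10, "travel": [-6, -2, -3], "spin": 0},
    {"claw": 10, "travel": [-5, -1.6, -2], "spin": 0},
    {"claw": 10, "travel": [0, 0, 0], "spin": 0}
  ]
}}

```text
time: 10.85
tcp_pos: [542.4, 47.7, 272.2]
tool_rot: [-2.394, 1.563, 2.623]
force: [1.1, 1.0, -0.7]
width: 17.0
```

Run:
```python
from h import *
s=st(); axst(s)
view("pics/e4.png",320,130,60,150,4,[M,M+AX*(205-25)])
```

```text
t 10.85 tcp [542.4  47.7 272.2] f [ 1.13  0.99 -0.68] w 17.0 jaw az -72.5 approach [-0.007  0.004 -1.   ]
G along axis 150.0 depth~ 24.0 off lean -0.8 side 0.9 f along axis -1.11
```

View pics/e4.png

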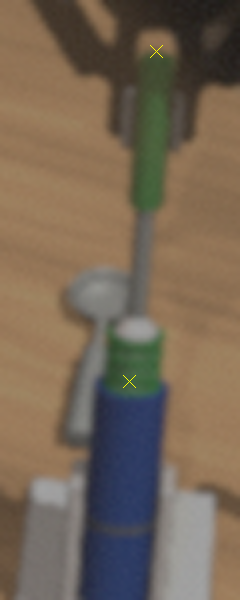

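Call:
{"op": "arm_command", "data": {
  "steps": [
    {"claw": 10, "travel": [1.3, 0.4, -4.7], "spin": 0},
    {"claw": 10, "travel": [1.3, 0.4, -4.7], "spin": 0},
    {"claw": 10, "travel": [0, 0, 0], "spin": 0}
  ]
}}

```text
time: 11.28
tcp_pos: [545.6, 48.6, 261.9]
tool_rot: [-2.403, 1.563, 2.614]
force: [1.7, 1.4, -0.8]
width: 17.5
```

Run:
```python
from h import *
s=st(); axst(s)
```

```text
t 11.28 tcp [545.6  48.6 261.9] f [ 1.71  1.43 -0.8 ] w 17.5 jaw az -72.5 approach [-0.007  0.004 -1.   ]
G along axis 139.2 depth~ 34.8 off lean -0.5 side 1.1 f along axis -1.46
```

Call:
{"op": "arm_command", "data": {
  "steps": [
    {"claw": 10, "travel": [1.4, 0.4, -4.7], "spin": 0},
    {"claw": 10, "travel": [1.4, 0.4, -4.7], "spin": 0},
    {"claw": 10, "travel": [1.4, 0.4, -4.7], "spin": 0},
    {"claw": 10, "travel": [0, 0, 0], "spin": 0}
  ]
}}

```text
time: 11.78
tcp_pos: [550.4, 50.0, 246.7]
tool_rot: [-2.432, 1.563, 2.585]
force: [1.4, 0.4, -1.2]
width: 17.8
```

Run:
```python
from h import *
s=st(); axst(s)
view("pics/e5.png",320,130,60,150,4,[M,M+AX*(205-52)])
```

```text
t 11.78 tcp [550.4  50.  246.7] f [ 1.42  0.4  -1.24] w 17.8 jaw az -72.5 approach [-0.007  0.004 -1.   ]
G along axis 123.2 depth~ 50.8 off lean 0.1 side 1.2 f along axis -1.67
```

View pics/e5.png

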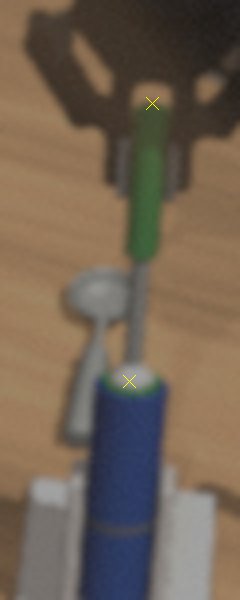

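Call:
{"op": "arm_command", "data": {
  "steps": [
    {"claw": 10, "travel": [1.4, 0.4, -4], "spin": 0},
    {"claw": 10, "travel": [0.7, 0.1, -2], "spin": 0}
  ]
}}

```text
time: 12.08
tcp_pos: [552.6, 50.6, 240.8]
tool_rot: [-2.45, 1.563, 2.567]
force: [1.0, 0.7, 0.9]
width: 16.9
```

Call:
{"op": "arm_command", "data": {
  "steps": [
    {"claw": 10, "travel": [0.8, 0.1, -2.5], "spin": 0}
  ]
}}

```text
time: 12.2
tcp_pos: [553.5, 50.7, 238.2]
tool_rot: [-2.466, 1.563, 2.551]
force: [1.4, 0.5, 1.3]
width: 17.1
```

Call:
{"op": "arm_command", "data": {
  "steps": [
    {"claw": 10, "travel": [0.8, 0.2, -2.5], "spin": 0}
  ]
}}

```text
time: 12.32
tcp_pos: [554.4, 50.9, 235.6]
tool_rot: [-2.474, 1.563, 2.543]
force: [1.2, 0.7, 1.4]
width: 17.2
```

Run:
```python
from h import *
s=st(); axst(s)
```

```text
t 12.32 tcp [554.4  50.9 235.6] f [1.21 0.72 1.43] w 17.2 jaw az -72.5 approach [-0.006  0.004 -1.   ]
G along axis 111.4 depth~ 62.6 off lean 0.1 side 1.6 f along axis 0.88
```

Call:
{"op": "arm_command", "data": {
  "steps": [
    {"claw": 10, "travel": [0, 0, 0], "spin": 0}
  ]
}}

```text
time: 12.45
tcp_pos: [554.4, 50.9, 235.3]
tool_rot: [-2.458, 1.563, 2.559]
force: [2.5, -0.2, -1.1]
width: 17.4
```

Call:
{"op": "arm_command", "data": {
  "steps": [
    {"claw": 10, "travel": [0, 0, 0], "spin": 0}
  ]
}}

```text
time: 12.58
tcp_pos: [554.4, 50.9, 235.3]
tool_rot: [-2.456, 1.563, 2.561]
force: [1.8, 0.4, 1.4]
width: 17.4
```

Run:
```python
from h import *
s=st(); axst(s)
view("pics/e6.png",320,130,60,150,4,[M,M+AX*(205-62)])
```

```text
t 12.57 tcp [554.4  50.9 235.3] f [1.83 0.37 1.42] w 17.4 jaw az -72.5 approach [-0.006  0.004 -1.   ]
G along axis 111.1 depth~ 62.9 off lean 0.2 side 1.6 f along axis 0.7
```

View pics/e6.png

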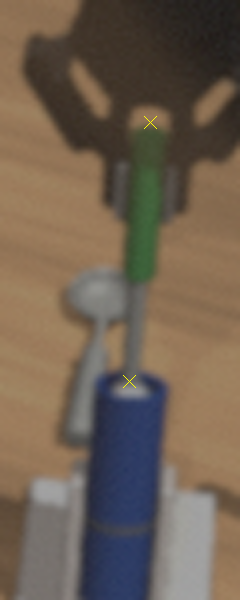

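```bash
cat >> h.py <<'E'
def favg(n=5):
    F=[]
    for i in range(n):
        F.append(manip.read_state()["force"]); 
        if i<n-1: manip.grab_frame("scene")
    F=np.array(F); s=manip.read_state(); 
    print("t",round(s["time"],2),"tcp",s["tcp_pos"].round(1),"F",F.mean(0).round(2),"sd",F.std(0).round(2),"axial",(F@AX).round(1),"mean",(F@AX).mean().round(2)); axst(s)
E
python3 -c "
from h import *
favg(6)"
```

```text
t 12.88 tcp [554.4  50.9 235.3] F [ 1.63  0.77 -0.4 ] sd [0.37 0.46 0.25] axial [-1.2 -0.4 -0.9 -1.2 -0.8 -1.4] mean -0.99
G along axis 111.1 depth~ 62.9 off lean 0.2 side 1.6 f along axis -1.35
```

Call:
{"op": "arm_command", "data": {
  "steps": [
    {"claw": 10, "travel": [1.3, 0.3, -3.8], "spin": 0},
    {"claw": 10, "travel": [0, 0, 0], "spin": 0}
  ]
}}

```text
time: 13.12
tcp_pos: [555.8, 51.2, 231.4]
tool_rot: [-2.472, 1.563, 2.545]
force: [2.1, 0.5, -1.4]
width: 17.8
```

```bash
python3 -c "
from h import *
favg(4)"
```

```text
t 13.28 tcp [555.8  51.2 231.6] F [ 1.73  0.38 -1.22] sd [0.2  0.59 0.61] axial [-2.  -2.6 -1.1 -1.3] mean -1.75
G along axis 107.1 depth~ 66.9 off lean 0.1 side 1.8 f along axis -1.29
```

Call:
{"op": "arm_command", "data": {
  "steps": [
    {"claw": 10, "travel": [1.3, 0.3, -3.8], "spin": 0},
    {"claw": 10, "travel": [0, 0, 0], "spin": 0}
  ]
}}

```text
time: 13.52
tcp_pos: [557.2, 51.5, 227.6]
tool_rot: [-2.481, 1.564, 2.536]
force: [2.3, 1.1, -0.9]
width: 17.6
```

```bash
python3 -c "
from h import *
favg(4)"
```

```text
t 13.68 tcp [557.2  51.5 227.9] F [ 1.93  0.47 -1.24] sd [0.43 0.4  0.27] axial [-1.7 -2.  -2.  -1.7] mean -1.85
G along axis 103.1 depth~ 70.9 off lean 0.1 side 1.9 f along axis -1.68
```

Call:
{"op": "arm_command", "data": {
  "steps": [
    {"claw": 10, "travel": [1.3, 0.7, -3.8], "spin": 0},
    {"claw": 10, "travel": [0, 0, 0], "spin": 0}
  ]
}}

```text
time: 13.92
tcp_pos: [558.5, 52.1, 224.2]
tool_rot: [-2.474, 1.564, 2.543]
force: [0.9, -0.1, 0.7]
width: 17.3
```

```bash
python3 -c "
from h import *
favg(4)"
```

```text
t 14.07 tcp [558.6  52.2 224.4] F [0.82 0.31 0.85] sd [0.27 0.43 0.25] axial [0.4 0.1 0.9 0.6] mean 0.5
G along axis 99.4 depth~ 74.6 off lean -0.2 side 1.7 f along axis 0.61
```

Call:
{"op": "arm_command", "data": {
  "steps": [
    {"claw": 10, "travel": [1.3, 0.7, -3.8], "spin": 0},
    {"claw": 10, "travel": [0, 0, 0], "spin": 0}
  ]
}}

```text
time: 14.32
tcp_pos: [559.9, 52.7, 220.7]
tool_rot: [-2.47, 1.565, 2.547]
force: [0.7, -0.4, 2.4]
width: 17.5
```

```bash
python3 -c "
from h import *
favg(4)"
```

```text
t 14.47 tcp [559.9  52.8 220.9] F [ 0.44 -0.58  2.54] sd [0.33 0.11 0.76] axial [2.  2.9 1.3 2.9] mean 2.31
G along axis 95.6 depth~ 78.4 off lean -0.3 side 1.6 f along axis 2.94
```

Call:
{"op": "arm_command", "data": {
  "steps": [
    {"claw": 10, "travel": [-3, -1, 9.4], "spin": 0},
    {"claw": 10, "travel": [-3, -1, 9.4], "spin": 0},
    {"claw": 10, "travel": [-3, -1, 9.4], "spin": 0},
    {"claw": 10, "travel": [-3, -0.6, 9.4], "spin": 0},
    {"claw": 10, "travel": [0, 0, 0], "spin": 0}
  ]
}}

```text
time: 15.1
tcp_pos: [546.7, 49.0, 261.2]
tool_rot: [-2.492, 1.564, 2.525]
force: [0.4, -0.6, -1.0]
width: 17.6
```

```bash
python3 -c "
from h import *
favg(2)"
```

```text
t 15.15 tcp [546.6  49.  260.8] F [ 0.92 -0.51 -0.57] sd [0.5  0.05 0.44] axial [-1.  -0.5] mean -0.78
G along axis 137.8 depth~ 36.2 off lean -1.1 side 1.0 f along axis -0.54
```

Going 14 mm further up the axis.

Call:
{"op": "arm_command", "data": {
  "steps": [
    {"claw": 10, "travel": [-2.7, -0.7, 6.5], "spin": 0},
    {"claw": 10, "travel": [-2.5, -0.7, 6], "spin": 0},
    {"claw": 10, "travel": [0, 0, 0], "spin": 0}
  ]
}}

```text
time: 15.52
tcp_pos: [541.3, 47.6, 273.8]
tool_rot: [-2.51, 1.564, 2.507]
force: [0.0, 0.5, -0.5]
width: 17.7
```

```bash
python3 -c "
from h import *
s=st();axst(s)
view('pics/u1.png',320,130,60,150,4,[M,M+AX*(205-22)])"
```

```text
t 15.53 tcp [541.3  47.6 273.8] f [ 0.02  0.54 -0.54] w 17.7 jaw az -72.5 approach [-0.006  0.004 -1.   ]
G along axis 151.9 depth~ 22.1 off lean -0.4 side 0.7 f along axis -0.57
```

View pics/u1.png

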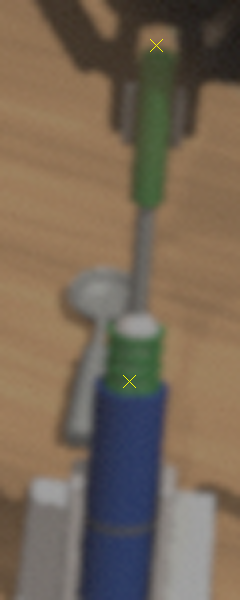

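```bash
python3 -c "
from h import *
for d in (15,20,22,25,30): print(d,((proj('scene',M+AX*(60-d))[0]+[.8,1.9]-[320,130]+.5)*4).round())
view('pics/u2.png',335,200,40,40,12)"
```

```text
15 [139. 311.]
20 [139. 320.]
22 [138. 323.]
25 [138. 328.]
30 [137. 337.]
```

View pics/u2.png

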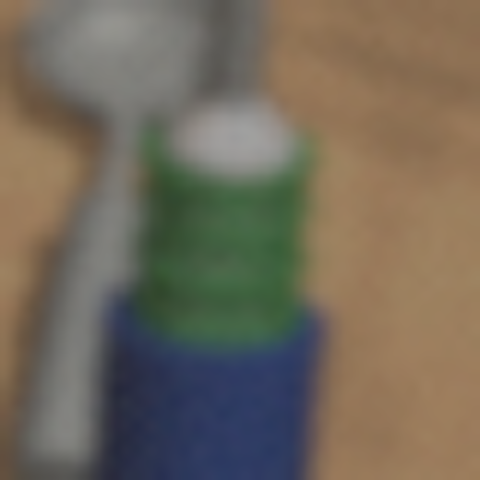

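Call:
{"op": "arm_command", "data": {
  "steps": [
    {"claw": 10, "travel": [-0.9, -0.3, 2.8], "spin": 0},
    {"claw": 10, "travel": [0, 0, 0], "spin": 0}
  ]
}}

```text
time: 15.88
tcp_pos: [540.4, 47.3, 276.1]
tool_rot: [-2.456, 1.563, 2.561]
force: [1.9, 0.1, 1.0]
width: 17.4
```

Call:
{"op": "arm_command", "data": {
  "steps": [
    {"claw": 10, "travel": [2.7, 0.8, -8.5], "spin": 0},
    {"claw": 10, "travel": [2.8, 0.9, -8.5], "spin": 0},
    {"claw": 10, "travel": [2.9, 0.9, -8.5], "spin": 0},
    {"claw": 10, "travel": [2.9, 0.9, -8.5], "spin": 0},
    {"claw": 10, "travel": [0, 0, 0], "spin": 0}
  ]
}}

```text
time: 16.5
tcp_pos: [552.4, 51.1, 238.8]
tool_rot: [-2.421, 1.562, 2.596]
force: [1.8, 0.8, -1.2]
width: 17.4
```

```bash
python3 -c "
from h import *
s=st();axst(s)"
```

```text
t 16.5 tcp [552.4  51.1 238.8] f [ 1.77  0.81 -1.21] w 17.4 jaw az -72.5 approach [-0.007  0.004 -1.   ]
G along axis 115.0 depth~ 59.0 off lean 0.6 side 0.8 f along axis -1.8
```

Call:
{"op": "arm_command", "data": {
  "steps": [
    {"claw": 10, "travel": [2.1, 0.6, -5.6], "spin": 0},
    {"claw": 10, "travel": [2, 0.5, -5.6], "spin": 0},
    {"claw": 10, "travel": [0, 0, 0], "spin": 0}
  ]
}}

```text
time: 16.88
tcp_pos: [556.9, 52.3, 226.9]
tool_rot: [-2.429, 1.563, 2.588]
force: [2.2, 1.1, -1.2]
width: 17.8
```

```bash
python3 -c "
from h import *
favg(3)"
```

```text
t 16.98 tcp [556.8  52.3 227.3] F [ 1.85  0.95 -1.33] sd [0.28 0.23 0.13] axial [-2.  -2.  -1.9] mean -1.95
G along axis 102.6 depth~ 71.4 off lean 0.3 side 1.0 f along axis -1.88
```

Call:
{"op": "arm_command", "data": {
  "steps": [
    {"claw": 10, "travel": [1.3, 0.4, -3.8], "spin": 0},
    {"claw": 10, "travel": [0, 0, 0], "spin": 0}
  ]
}}

```text
time: 17.23
tcp_pos: [558.2, 52.8, 223.8]
tool_rot: [-2.459, 1.563, 2.558]
force: [0.6, 0.5, 1.2]
width: 17.3
```

```bash
python3 -c "
from h import *
favg(4)"
```

```text
t 17.38 tcp [558.2  52.8 224. ] F [0.62 0.4  1.1 ] sd [0.13 0.35 0.41] axial [0.9 0.9 0.1 1.2] mean 0.79
G along axis 99.0 depth~ 75.0 off lean 0.1 side 1.0 f along axis 1.24
```

Call:
{"op": "arm_command", "data": {
  "steps": [
    {"claw": 10, "travel": [1.2, 0.4, -3.5], "spin": 0},
    {"claw": 10, "travel": [0, 0, 0], "spin": 0}
  ]
}}

```text
time: 17.62
tcp_pos: [559.4, 53.1, 220.6]
tool_rot: [-2.469, 1.564, 2.548]
force: [0.2, -0.1, 2.1]
width: 17.4
```

```bash
python3 -c "
from h import *
favg(3)"
```

```text
t 17.73 tcp [559.5  53.2 220.8] F [0.05 0.3  1.93] sd [0.64 0.29 0.33] axial [2.  1.8 1.6] mean 1.77
G along axis 95.6 depth~ 78.4 off lean -0.0 side 1.0 f along axis 1.58
```

Call:
{"op": "arm_command", "data": {
  "steps": [
    {"claw": 10, "travel": [-3, -1, 9.4], "spin": 0},
    {"claw": 10, "travel": [-3, -1, 9.4], "spin": 0},
    {"claw": 10, "travel": [-3.1, -1, 9.4], "spin": 0},
    {"claw": 10, "travel": [-3.1, -0.9, 9.4], "spin": 0},
    {"claw": 10, "travel": [-2, -0.5, 5], "spin": 0},
    {"claw": 10, "travel": [0, 0, 0], "spin": 0}
  ]
}}

```text
time: 18.48
tcp_pos: [544.0, 48.3, 266.6]
tool_rot: [-2.485, 1.564, 2.533]
force: [0.8, 0.7, 0.2]
width: 17.5
```

```bash
python3 -c "
from h import *
favg(2)"
```

```text
t 18.52 tcp [544.   48.2 266.4] F [0.99 0.23 0.  ] sd [0.19 0.5  0.17] axial [-0.2 -0.5] mean -0.34
G along axis 144.0 depth~ 30.0 off lean -0.4 side 0.9 f along axis -0.51
```

Call:
{"op": "arm_command", "data": {
  "steps": [
    {"claw": 10, "travel": [-3.2, -0.8, 9], "spin": 0},
    {"claw": 10, "travel": [0, 0, 0], "spin": 0}
  ]
}}

```text
time: 18.77
tcp_pos: [540.6, 47.5, 275.6]
tool_rot: [-2.441, 1.563, 2.576]
force: [-0.2, -0.3, 0.6]
width: 17.3
```

```bash
python3 -c "
from h import *
s=st();axst(s)
view('pics/u3.png',335,200,40,40,12)"
```

```text
t 18.77 tcp [540.6  47.5 275.6] f [-0.15 -0.26  0.6 ] w 17.3 jaw az -72.5 approach [-0.006  0.004 -1.   ]
G along axis 153.8 depth~ 20.2 off lean -0.3 side 0.6 f along axis 0.64
```

View pics/u3.png

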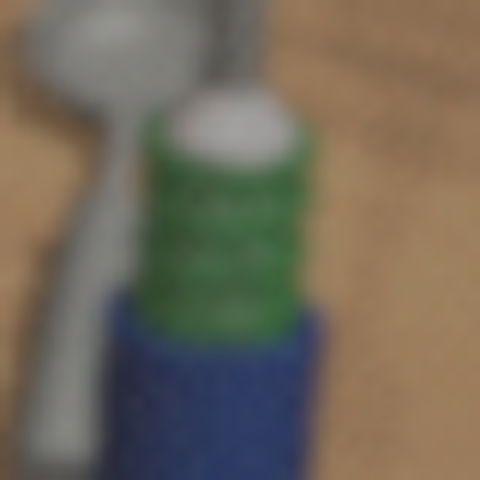

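The head's upper face is at crop (237,127), about 20–21 mm of tip depth, so the tip is still inside the tube. Now the third stroke.

Call:
{"op": "arm_command", "data": {
  "steps": [
    {"claw": 10, "travel": [2.8, 0.8, -8.5], "spin": 0},
    {"claw": 10, "travel": [3, 0.9, -8.5], "spin": 0},
    {"claw": 10, "travel": [3, 0.9, -8.5], "spin": 0},
    {"claw": 10, "travel": [3, 0.9, -8.5], "spin": 0},
    {"claw": 10, "travel": [0, 0, 0], "spin": 0}
  ]
}}

```text
time: 19.45
tcp_pos: [553.2, 51.3, 237.4]
tool_rot: [-2.37, 1.562, 2.647]
force: [1.9, 0.6, -1.2]
width: 17.0
```

Call:
{"op": "arm_command", "data": {
  "steps": [
    {"claw": 10, "travel": [2, 0.5, -5.6], "spin": 0},
    {"claw": 10, "travel": [2, 0.5, -5.6], "spin": 0},
    {"claw": 10, "travel": [0, 0, 0], "spin": 0}
  ]
}}

```text
time: 19.82
tcp_pos: [557.6, 52.4, 225.8]
tool_rot: [-2.398, 1.562, 2.62]
force: [0.1, 0.2, -0.8]
width: 17.5
```

```bash
python3 -c "
from h import *
favg(3)"
```

```text
t 19.93 tcp [557.6  52.4 226.2] F [ 0.83  0.36 -0.09] sd [0.52 0.17 0.5 ] axial [-0.8 -0.2 -0.2] mean -0.39
G along axis 101.3 depth~ 72.7 off lean -0.0 side 1.2 f along axis -0.21
```

Call:
{"op": "arm_command", "data": {
  "steps": [
    {"claw": 10, "travel": [1.8, 0.6, -5.4], "spin": 0},
    {"claw": 10, "travel": [0, 0, 0], "spin": 0}
  ]
}}

```text
time: 20.18
tcp_pos: [559.5, 53.0, 221.0]
tool_rot: [-2.433, 1.563, 2.584]
force: [0.2, -0.5, 2.3]
width: 16.9
```

```bash
python3 -c "
from h import *
favg(4)"
```

```text
t 20.32 tcp [559.5  53.  221.3] F [0.04 0.06 2.14] sd [0.38 0.68 0.3 ] axial [2.1 1.4 1.9 2.5] mean 1.99
G along axis 96.1 depth~ 77.9 off lean -0.2 side 1.2 f along axis 2.47
```

Call:
{"op": "arm_command", "data": {
  "steps": [
    {"claw": 10, "travel": [-3, -1, 9.4], "spin": 0},
    {"claw": 10, "travel": [-3, -1, 9.4], "spin": 0},
    {"claw": 10, "travel": [-3.1, -1, 9.4], "spin": 0},
    {"claw": 10, "travel": [-3.1, -1, 9.4], "spin": 0},
    {"claw": 10, "travel": [-3.1, -1, 9.4], "spin": 0},
    {"claw": 10, "travel": [0, 0, 0], "spin": 0}
  ]
}}

```text
time: 21.08
tcp_pos: [542.8, 47.4, 272.1]
tool_rot: [-2.436, 1.564, 2.581]
force: [1.0, 0.3, 0.3]
width: 17.4
```

```bash
python3 -c "
from h import *
s=st();axst(s)"
```

```text
t 21.07 tcp [542.8  47.4 272.1] f [1.   0.28 0.31] w 17.4 jaw az -72.5 approach [-0.006  0.004 -1.   ]
G along axis 149.8 depth~ 24.2 off lean -1.0 side 1.3 f along axis -0.07
```

Call:
{"op": "arm_command", "data": {
  "steps": [
    {"claw": 10, "travel": [5, 1.8, 5], "spin": 0},
    {"claw": 10, "travel": [7, 2.4, 4], "spin": 0},
    {"claw": 10, "travel": [7, 2.4, 3], "spin": 0},
    {"claw": 10, "travel": [0, 0, 0], "spin": 0}
  ]
}}

```text
time: 21.58
tcp_pos: [561.5, 53.7, 283.0]
tool_rot: [-2.069, 1.559, 2.947]
force: [-0.6, -0.5, 0.5]
width: 16.8
```

```bash
python3 -c "
from h import *
s=st();axst(s)"
```

```text
t 21.57 tcp [561.5  53.7 283. ] f [-0.59 -0.51  0.5 ] w 16.8 jaw az -72.6 approach [-0.012  0.002 -1.   ]
G along axis 153.3 depth~ 20.7 off lean -23.4 side 1.2 f along axis 0.72
```

Call:
{"op": "arm_command", "data": {
  "steps": [
    {"claw": 10, "travel": [7, 2.5, 3], "spin": 0},
    {"claw": 10, "travel": [7, 2.5, 3], "spin": 0},
    {"claw": 10, "travel": [7, 2.5, 2], "spin": 0},
    {"claw": 10, "travel": [7, 2.3, 2], "spin": 0},
    {"claw": 10, "travel": [0, 0, 0], "spin": 0}
  ]
}}

```text
time: 22.2
tcp_pos: [591.2, 64.1, 292.9]
tool_rot: [-2.039, 1.557, 2.978]
force: [-1.3, -0.8, -0.6]
width: 17.4
```

```bash
python3 -c "
from h import *
s=st();axst(s);print(tip(s)-M)
view('pics/v1.png',310,130,80,150,4,[tip(s)])"
```

```text
t 22.2 tcp [591.2  64.1 292.9] f [-1.3  -0.77 -0.63] w 17.4 jaw az -72.6 approach [-0.014  0.002 -1.   ]
G along axis 151.7 depth~ 22.3 off lean -56.4 side 0.5 f along axis -0.08
[ -1.31947732   0.26123735 -12.08901056]
```

View pics/v1.png

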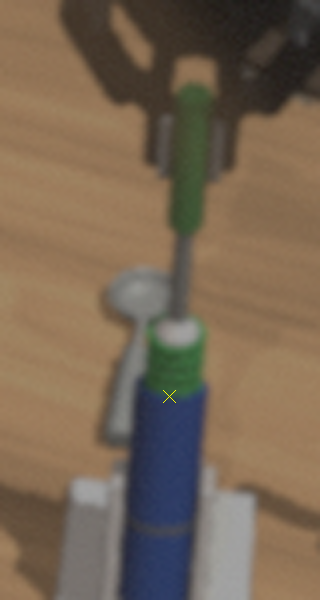

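Call:
{"op": "arm_command", "data": {
  "steps": [
    {"claw": 10, "travel": [6, 2, 0.5], "spin": 0},
    {"claw": 10, "travel": [0, 0, 0], "spin": 0},
    {"claw": 10, "travel": [-2, -0.5, 8], "spin": 0},
    {"claw": 10, "travel": [0, 0, 14], "spin": 0},
    {"claw": 10, "travel": [0, 0, 25], "spin": 0},
    {"claw": 10, "travel": [0, 0, 20], "spin": 0},
    {"claw": 10, "travel": [0, 0, 0], "spin": 0},
    {"claw": 10, "travel": [0, 0, 0], "spin": 0}
  ]
}}

```text
time: 23.25
tcp_pos: [596.6, 66.8, 367.6]
tool_rot: [-2.595, 1.564, 2.422]
force: [0.1, -0.4, -1.2]
width: 16.9
```

```bash
python3 -c "
from h import *
s=st();print(tip(s)-M)
view('pics/v2.png',310,90,80,150,4,[tip(s)])
R=Ro.from_euler('xyz',s['tool_rot']).as_matrix();t=tip(s)
for P in (t,t-R[:,0]*60,t-R[:,0]*125,t-R[:,0]*205): print(((proj('scene',P)[0]+[.8,1.9]-[310,90]+.5)*4).round())
"
```

```text
t 23.25 tcp [596.6  66.8 367.6] f [ 0.14 -0.43 -1.21] w 16.9 jaw az -72.5 approach [-0.005  0.005 -1.   ]
[ 5.40872824  3.3203085  62.64384547]
[182. 469.]
[189. 378.]
[197. 270.]
[207. 125.]
```

View pics/v2.png

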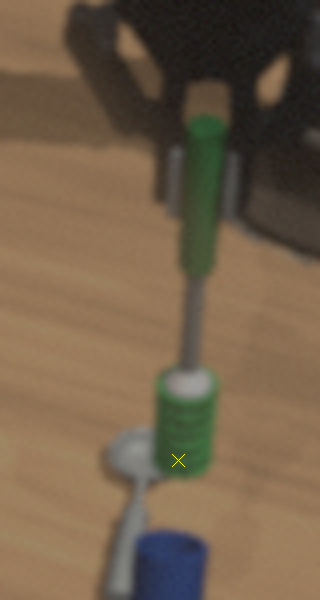

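Call:
{"op": "arm_command", "data": {
  "steps": [
    {"claw": 10, "travel": [-5, -16, 0], "spin": 0},
    {"claw": 10, "travel": [-11, -36, 0], "spin": 0},
    {"claw": 10, "travel": [-11, -36, 0], "spin": 0},
    {"claw": 10, "travel": [-11, -36, 0], "spin": 0},
    {"claw": 10, "travel": [-11, -36, 0], "spin": 0},
    {"claw": 10, "travel": [-11, -36, 0], "spin": 0},
    {"claw": 10, "travel": [-11, -36, 0], "spin": 0},
    {"claw": 10, "travel": [-11, -36, 0], "spin": 0},
    {"claw": 10, "travel": [-10, -28, 0], "spin": 0},
    {"claw": 10, "travel": [-6, -14, 0], "spin": 0},
    {"claw": 10, "travel": [0, 0, 0], "spin": 0},
    {"claw": 10, "travel": [0, 0, 0], "spin": 0}
  ]
}}

```text
time: 24.8
tcp_pos: [485.4, -261.8, 360.7]
tool_rot: [-2.144, 1.553, 2.866]
force: [-1.2, 0.1, -0.2]
width: 17.2
```

```bash
python3 -c "
from h import *
s=st();print(tip(s))"
```

```text
t 24.8 tcp [ 485.4 -261.8  360.7] f [-1.17  0.11 -0.25] w 17.2 jaw az -73.0 approach [-0.017  0.005 -1.   ]
[ 482.74477529 -261.09920337  205.71543533]
```

Call:
{"op": "arm_command", "data": {
  "steps": [
    {"claw": 10, "travel": [8, -8, -25], "spin": 0},
    {"claw": 10, "travel": [7, -7, -30], "spin": 0},
    {"claw": 10, "travel": [0, 0, -25], "spin": 0},
    {"claw": 10, "travel": [0, 0, -10], "spin": 0},
    {"claw": 10, "travel": [0, 0, 0], "spin": 0},
    {"claw": 10, "travel": [0, 0, 0], "spin": 0}
  ]
}}

```text
time: 25.55
tcp_pos: [505.1, -269.6, 270.7]
tool_rot: [-2.312, 1.558, 2.709]
force: [-0.1, 1.3, -0.1]
width: 17.2
```

```bash
python3 -c "
from h import *
s=st();print(tip(s))
view('pics/w1.png',200,80,80,150,4)
R=Ro.from_euler('xyz',s['tool_rot']).as_matrix();t=tip(s)
for P in (t,t-R[:,0]*60,t-R[:,0]*125,t-R[:,0]*205,[500.5,-277.6,70]): print(((proj('scene',P)[0]+[.8,1.9]-[200,80]+.5)*4).round())
g=manip.grab_frame('top'); cv2.imwrite('pics/w1t.png',cv2.resize(g[200:360,380:540,::-1],None,fx=4,fy=4))
"
```

```text
t 25.55 tcp [ 505.1 -269.6  270.7] f [-0.06  1.29 -0.13] w 17.2 jaw az -72.3 approach [-0.012  0.006 -1.   ]
[ 503.26654036 -268.77283138  115.74262249]
[159. 383.]
[149. 305.]
[138. 214.]
[124.  94.]
[155. 434.]
```

View pics/w1.png

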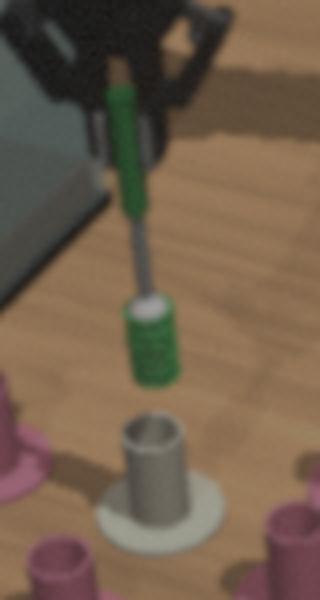

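View pics/w1t.png

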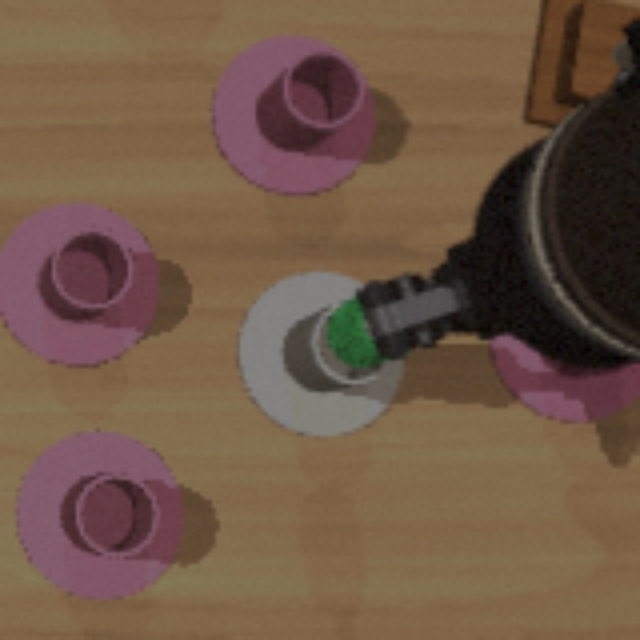

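Call:
{"op": "arm_command", "data": {
  "steps": [
    {"claw": 10, "travel": [-2, -8, -18], "spin": 0},
    {"claw": 10, "travel": [0, 0, 0], "spin": 0},
    {"claw": 10, "travel": [0, 0, 0], "spin": 0}
  ]
}}

```text
time: 26.02
tcp_pos: [502.9, -279.1, 252.3]
tool_rot: [-2.27, 1.559, 2.75]
force: [-0.5, 0.8, 0.6]
width: 17.2
```

```bash
python3 -c "
from h import *
s=st();print(tip(s)-[500.5,-277.6,70])"
```

```text
t 26.02 tcp [ 502.9 -279.1  252.3] f [-0.53  0.82  0.64] w 17.2 jaw az -72.4 approach [-0.011  0.004 -1.   ]
[ 0.7131424  -0.80412903 27.26542977]
```

Centred over the cup, within about 1 mm. Lowering.

Call:
{"op": "arm_command", "data": {
  "steps": [
    {"claw": 10, "travel": [-0.5, 0.8, -12], "spin": 0},
    {"claw": 10, "travel": [0, 0, -10], "spin": 0},
    {"claw": 10, "travel": [0, 0, -10], "spin": 0},
    {"claw": 10, "travel": [0, 0, 0], "spin": 0}
  ]
}}

```text
time: 26.52
tcp_pos: [502.0, -277.9, 217.5]
tool_rot: [-2.287, 1.558, 2.733]
force: [0.1, 0.2, -0.3]
width: 17.0
```

```bash
python3 -c "
from h import *
s=st();print(tip(s)-[500.5,-277.6,70])
view('pics/w2.png',200,80,80,150,4)"
```

```text
t 26.52 tcp [ 502.  -277.9  217.5] f [ 0.1   0.18 -0.28] w 17.0 jaw az -72.4 approach [-0.012  0.005 -1.   ]
[-0.27882048  0.48052852 -7.50211003]
```

View pics/w2.png

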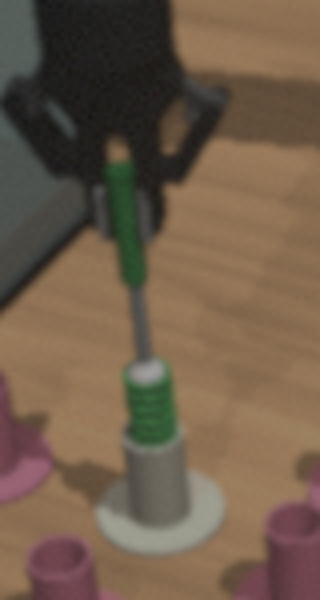

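The head is entering the white cup (crop 153,440) with no resistance. The floor should be about 56 mm lower.

Call:
{"op": "arm_command", "data": {
  "steps": [
    {"claw": 10, "travel": [0, 0, -12], "spin": 0},
    {"claw": 10, "travel": [0, 0, -12], "spin": 0},
    {"claw": 10, "travel": [0, 0, -10], "spin": 0},
    {"claw": 10, "travel": [0, 0, -6], "spin": 0},
    {"claw": 10, "travel": [0, 0, 0], "spin": 0}
  ]
}}

```text
time: 27.2
tcp_pos: [502.4, -278.0, 175.2]
tool_rot: [-2.287, 1.559, 2.733]
force: [0.4, -0.1, -0.4]
width: 17.1
```

```bash
python3 -c "
from h import *
s=st();print(tip(s)-[500.5,-277.6,70])
favg(2)"
```

```text
t 27.2 tcp [ 502.4 -278.   175.2] f [ 0.36 -0.07 -0.45] w 17.1 jaw az -72.4 approach [-0.011  0.005 -1.   ]
[  0.23844981   0.33762974 -49.76247365]
t 27.25 tcp [ 502.6 -278.   175.5] F [ 0.01 -0.24 -0.68] sd [0.35 0.17 0.24] axial [-0.5 -0.7] mean -0.62
G along axis 106.7 depth~ 67.3 off lean 162.4 side 298.5 f along axis -0.71
```

Floor expected at TCP z ≈ 161. Lowering in small steps to feel it.

Call:
{"op": "arm_command", "data": {
  "steps": [
    {"claw": 10, "travel": [0, 0, -6], "spin": 0},
    {"claw": 10, "travel": [0, 0, -4], "spin": 0},
    {"claw": 10, "travel": [0, 0, 0], "spin": 0}
  ]
}}

```text
time: 27.62
tcp_pos: [503.0, -278.3, 165.5]
tool_rot: [-2.272, 1.561, 2.748]
force: [0.1, 0.0, 0.3]
width: 17.2
```

Call:
{"op": "arm_command", "data": {
  "steps": [
    {"claw": 10, "travel": [0, 0, -2], "spin": 0},
    {"claw": 10, "travel": [0, 0, 0], "spin": 0}
  ]
}}

```text
time: 27.88
tcp_pos: [503.1, -278.3, 163.6]
tool_rot: [-2.272, 1.561, 2.748]
force: [0.1, 0.2, -0.5]
width: 17.3
```

Call:
{"op": "arm_command", "data": {
  "steps": [
    {"claw": 10, "travel": [0, 0, -2], "spin": 0},
    {"claw": 10, "travel": [0, 0, 0], "spin": 0}
  ]
}}

```text
time: 28.12
tcp_pos: [503.2, -278.4, 161.7]
tool_rot: [-2.264, 1.562, 2.756]
force: [0.5, -0.8, -1.3]
width: 17.0
```

```bash
python3 -c "
from h import *
s=st()
favg(3)"
```

```text
t 28.12 tcp [ 503.2 -278.4  161.7] f [ 0.5  -0.82 -1.27] w 17.0 jaw az -72.4 approach [-0.008  0.003 -1.   ]
t 28.23 tcp [ 503.3 -278.4  161.8] F [ 0.25 -0.11 -0.9 ] sd [0.44 0.52 0.35] axial [-1.3 -0.3 -1.2] mean -0.91
G along axis 93.6 depth~ 80.4 off lean 166.6 side 299.0 f along axis -1.15
```

Call:
{"op": "arm_command", "data": {
  "steps": [
    {"claw": 10, "travel": [0, 0, -1.5], "spin": 0},
    {"claw": 10, "travel": [0, 0, 0], "spin": 0}
  ]
}}

```text
time: 28.48
tcp_pos: [504.2, -278.6, 161.6]
tool_rot: [-2.249, 1.564, 2.771]
force: [0.8, 0.2, -1.1]
width: 17.5
```

```bash
python3 -c "
from h import *
favg(3)"
```

```text
t 28.57 tcp [ 504.1 -278.6  161.4] F [0.33 0.29 0.06] sd [0.38 0.14 1.75] axial [-1.3 -1.3  2.4] mean -0.08
G along axis 93.0 depth~ 81.0 off lean 166.1 side 299.5 f along axis 2.41
```

Call:
{"op": "arm_command", "data": {
  "steps": [
    {"claw": 10, "travel": [0, 0, -1.5], "spin": 0},
    {"claw": 10, "travel": [0, 0, 0], "spin": 0}
  ]
}}

```text
time: 28.82
tcp_pos: [505.1, -278.8, 161.5]
tool_rot: [-2.226, 1.566, 2.794]
force: [-0.6, -0.7, -0.8]
width: 17.4
```

```bash
python3 -c "
from h import *
favg(3)"
```

```text
t 28.93 tcp [ 505.2 -278.9  161.4] F [-0.26  0.03  1.52] sd [0.27 0.74 1.87] axial [-0.5  1.6  3.5] mean 1.51
G along axis 92.7 depth~ 81.3 off lean 165.3 side 300.0 f along axis 3.49
```

The brush sits on the cup floor: z stops at 161.4 (161.2 at pick-up) and the upward force is rising. Releasing.

Call:
{"op": "arm_command", "data": {
  "steps": [
    {"claw": 10, "travel": [-2, 0.4, 0], "spin": 0},
    {"claw": 40, "travel": [0, 0, 0], "spin": 0},
    {"claw": 85, "travel": [0, 0, 0], "spin": 0},
    {"claw": 85, "travel": [0, 0, 0], "spin": 0},
    {"claw": 85, "travel": [0, 0, 0], "spin": 0},
    {"claw": 85, "travel": [0, 0, 0], "spin": 0},
    {"claw": 85, "travel": [0, 0, 0], "spin": 0}
  ]
}}

```text
time: 29.8
tcp_pos: [502.6, -278.5, 160.4]
tool_rot: [-2.255, 1.565, 2.765]
force: [-0.7, -0.0, -0.6]
width: 84.8
```

```bash
python3 -c "
from h import *
st();view('pics/r1.png',190,80,90,150,4)"
```

```text
t 29.8 tcp [ 502.6 -278.5  160.4] f [-0.73 -0.01 -0.59] w 84.8 jaw az -72.4 approach [-0.005  0.002 -1.   ]
```

View pics/r1.png

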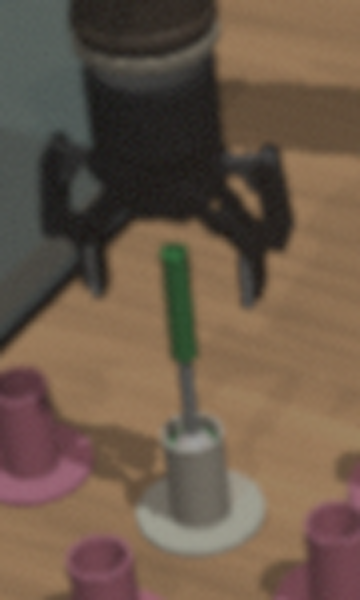

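The jaws are open and the brush stands in the white cup, handle top at crop (173,250). Retreating straight up.

Call:
{"op": "arm_command", "data": {
  "steps": [
    {"claw": 85, "travel": [0, 0, 20], "spin": 0},
    {"claw": 85, "travel": [0, 0, 30], "spin": 0},
    {"claw": 85, "travel": [0, 0, 40], "spin": 0},
    {"claw": 85, "travel": [0, 0, 50], "spin": 0},
    {"claw": 85, "travel": [0, 0, 50], "spin": 0},
    {"claw": 85, "travel": [0, 0, 0], "spin": 0},
    {"claw": 85, "travel": [0, 0, 0], "spin": 0}
  ]
}}

```text
time: 30.72
tcp_pos: [500.9, -277.5, 355.1]
tool_rot: [-2.307, 1.563, 2.713]
force: [-0.8, -0.1, -0.6]
width: 84.8
```

```bash
python3 -c "
from h import *
st();f=manip.grab_frame('scene');cv2.imwrite('pics/end.png',f[:,:,::-1])
crop(f,200,110,80,110,5,'pics/endc.png')
print(((proj('scene',[501,-277.6,211])[0]+[.8,1.9]-[200,110]+.5)*5).round())"
```

```text
t 30.73 tcp [ 500.9 -277.5  355.1] f [-0.85 -0.12 -0.63] w 84.8 jaw az -72.4 approach [-0.007  0.003 -1.   ]
[167. 163.]
```

View pics/endc.png

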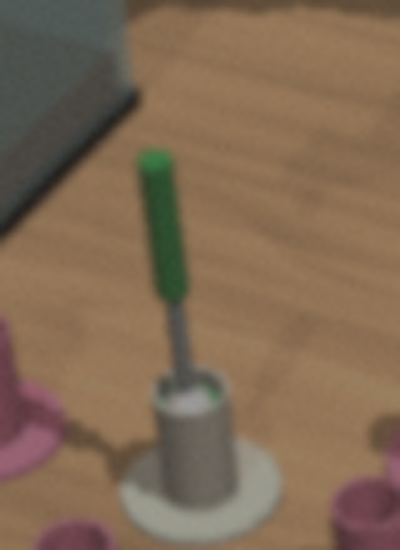

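View pics/end.png

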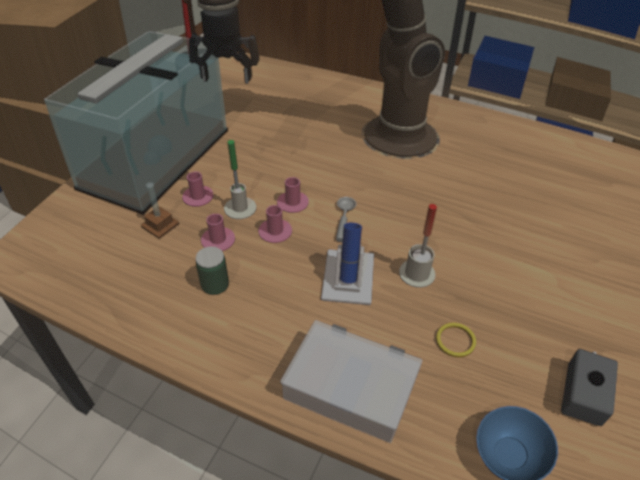

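```bash
python3 -c "
from cell import manip
print(manip.hand_in())"
```

```text
the job is handed in; nothing more can be done
None
```

The slim green brush made three full strokes in the siphon tube, went back into its white holder down to the floor, and I handed the job in at about 31 s. The red brush and everything else look unmoved in the last scene picture.

- **Tilting the brush:** the arm could only stay pointing down. I let the brush pivot in a light 25 N grip against the tube mouth to match the tube's lean, and straightened it the same way before taking it out.
- **Strokes:** each one met the valve about 72 mm below the mouth. On all three, the force along the tube rose about 4 N above free sliding, which I take as roughly 5–6 mm of valve travel, well short of its stop. Between strokes the tip was 20–24 mm below the mouth, judged from the arm pose and the pictures.
- **Holder:** the brush came to rest at the pick-up height, with the fingertips (TCP) at z 161.4 mm against 161.2 mm. After release it stands within about 1° of where it started, and the gripper is well clear.
- **Disagreements:** the scene camera read about 2 pixels (5 mm) low compared with the known holder and brush heights, so I corrected for it. Single force readings were noisy by up to about 1 N, and one apparent contact at about 60 mm disappeared when I averaged the readings. Valve travel is inferred from force and arm position, not measured directly.

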